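# Power up the tattoo station at its guarded switch

### The job

Switch on the tattoo station at the box with the orange guard: swing the orange guard flap right up so it stands open, push the toggle under it all the way over to on (away from the flap's free edge, towards its hinge), then lower the orange guard fully down again. Do not touch the box with the blue guard, and leave the two bottles standing where they are.

Things in the scene. Friction and masses are not known exactly. Their poses are not given: they have to be found in the camera images.
- orange_box: The switch box to operate, bolted down, 100 x 100 x 91 mm high. Origin: centre of its underside; x to its rear. Deck 15 mm high, two 6 mm side cheeks (88 mm free between), front open. The flat orange flap (87 long, 100 wide, 6 thick) lies on the cheeks, hinged at the rear: the hinge line is parallel to y at x +42, z 88 mm. With the flap up the toggle is free from above and front.
- orange_guard_knob (a point): Centre of the black ball knob (22 mm diameter) for lifting the orange flap: on an 8 mm wide stem, 30 mm beyond the middle of the flap's free front edge, clear on its left and right, 88 mm high when down. Axes turn with the flap: y along the hinge, x from the knob to the hinge line, 117 mm away.
- orange_guard (a joint): Angle of the orange flap: 0 fully down, growing as its free edge rises; 1.57 upright, 2.1 the stop, leaning back. Stiff hinge: it stays wherever it is left; about 1 N at the knob moves it. May start ajar (up to 0.15).
- orange_toggle_tip (a point): Centre of the white ball (20 mm diameter) on the toggle under the orange flap: a thin steel stick, 45 mm from its pivot to this point. Pivot at x -15, y 0, z 20 mm of the orange box. Off, it leans 0.45 rad to the box's front (knob side), ball 60 mm above the bench; on, 0.45 rad to the rear (hinge side), ball 39 mm further back at the same height.
- orange_toggle (a joint): Angle of that toggle: 0 off (leaning to the front), 0.9 on (leaning to the hinge), its stop; stays where it is left; about 1.5 N at the ball moves it. Starts at 0 to 0.1.
- blue_box: The other switch box, bolted to the bench, the same in all but its blue guard flap. Origin at the centre of its underside, x towards its rear. Not to be touched.
- squirt_bottle: Loose white squirt bottle with an orange spout, 60 mm diameter, 170 mm high; origin at the centre of its underside. Bystander.
- ink_bottle: Loose small black ink bottle with a red cap, 38 mm diameter, 85 mm high; origin at the centre of its underside. Bystander.
There are look-alikes about, which are no part of the job. What is shaped like the orange_box but green or pink is not meant.

How it is judged:
By the outcome, as a careful person would: the job done as asked, in the order asked, and still so for the second after the job is handed in, with the robot touching nothing.
It also fails if it takes over 69 s, if anything falls off the work surface, if the arm or the gripper's body presses on something with over 40 N, if the wrist force passes 120 N, or if a joint passes its speed limit or range.

### The arm

A 6-joint arm with a two-finger parallel gripper is mounted at the origin on the work surface. World frame = base frame: x ahead of the robot, y to its left, z up, the work surface at z = 0. Lengths are in m, angles in rad, forces in N, time in s.
With the tool pointing down it reaches from about 0.275 to 0.75 m from the base axis. Payload 10.2 kg.
Tool frame: the origin (TCP) lies on the centre line of the jaws, within the pads' length; the fingertips stand 19 mm ahead of it and the grasp point (between the pads) is the TCP (robot.tips_ahead is the distance from the TCP to the fingertips, in m); z points along the fingers, y is the line along which they close (so a half turn about z gives the same grasp; the last joint's range is limited). The gripper opens to 88 mm and grips with 3 to 60 N. Pads are 18 mm wide; open, the fingers measure 123 mm over their backs; the gripper's body (75 mm by 187 mm) begins 45 mm behind the grasp point.
Start: joints at [-1.477, 0.313, 1.498, -0, 1.331, -0.223], TCP at [0.164, -0.499, 0.258] pointing down, gripper open.
Joint ranges: [-2.94, 2.94], [-0.97, 2.17], [0.19, 2.56], [-1.23, 4.37], [0.02, 3.11], [-2.88, 2.88]. Speed limits (rad/s): [2.39, 2.39, 3.01, 3.14, 3.14, 3.14].

### API

Orientations are given as a rotation vector (axis times angle).
In Python, from plant import observe, read_camera, camera_params, robot gives the robot as it stands.
- The arm moves only by the shell command python3 -m handwheel 'ROWS'. ROWS is JSON, a list of rows, each an object of numbers: "x", "y", "z": the shift along the world's x, y, z in cm; "rx", "ry", "rz": the turn, a rotation vector about the world's x, y, z in degrees; "hand": the opening, from -1 (shut) to 1 (fully open). In form: [{"x": .., "y": .., "z": .., "rx": .., "ry": .., "rz": .., "hand": ..}, ...]. A call has 1 to 8 rows; each row shifts and turns the commanded pose from where the row before left it; what a row does not reach is not made up. A row lasts 1/12 s, in which the tool goes at most 41.7 mm and 7.16 degrees, less where a joint would pass 70% of its speed; a pose out of reach is approached as far as the arm can. A call is refused whole if a number of a shift passes 4.17 or a number of a turn 7.16, either way. A call with a gripper value outside its range is refused whole. The fingers move at their own pace and stop on an object; the grip force is fixed at half the most. Time passes only in rows, so rows that do not move let the fingers close. It gives the time, the measured TCP pose, the force, the opening and the grip force at its end, in the units of the state.
- observe(): the state, without advancing time (a new reading comes with each control period).
- read_camera(name): name is "scene" or "top"; returns the picture (480x640x3 uint8, red, green, blue); there is no depth.
- camera_params(name): a dict with "camera_matrix" (3x3 intrinsics, pixels), "camera_from_world" (4x4, takes a point from world to camera coordinates). Camera axes: x right, y up, looking along -z (the intrinsics and any distortion apply to the point x, -y, -z); pixel columns grow to the right and rows downward; lengths in m; the calibration is good to about 2 mm. A picture is of the moment at which its call begins. camera_params takes no time and is no camera call.
- robot.job_done(): hands the job in; it is judged then, once.
The state is a dict: "t": time; "joints": joint angles; "qvel": joint speeds; "joint_efforts": joint torques, N m; "ee_pos": TCP position; "ee_rot": TCP orientation; "ft_force": force on the tool from outside, world axes, zero at the start; "wrist_torque": the same for the moment, N m; "grip_width": finger opening in m; "finger_force": force on a finger pad.
Only numpy, scipy, OpenCV 4.12 (cv2) and the standard library are available. Lean on these libraries where they do the work, as an engineer would, in place of code of your own. Each camera call takes 0.05 s, during which the arm holds its last target. There are 200 camera calls.

## Working session

There is one attempt and no reset: what is moved stays moved. The work goes in short steps, Python scripts to look and compute and a shell command to move; the robot and the scene stay as the last step left them, time stands still between calls to the robot, and variables do not carry over. Pictures are saved under pics/ and viewed, at most 10 in all, crops included, and the job is handed in when it is done.

```bash
ls; mkdir -p pics; python3 - <<'E'
from plant import observe, read_camera, camera_params, robot
import cv2
for n in("scene","top"):
    cv2.imwrite(f"pics/{n}0.png",cv2.cvtColor(read_camera(n),cv2.COLOR_RGB2BGR)); p=camera_params(n); print(n,p)
s=observe();print(s)
E
```

```text
pics
scene {'camera_matrix': array([[489.47588953,   0.        , 307.23172115],
       [  0.        , 489.47588953, 245.90216652],
       [  0.        ,   0.        ,   1.        ]]), 'camera_from_world': array([[ 0.8130465 ,  0.5821261 , -0.00919752, -0.52260148],
       [-0.46395817,  0.657385  ,  0.59379103,  0.19302196],
       [ 0.35170757, -0.47851245,  0.80456673, -1.25097997],
       [ 0.        ,  0.        ,  0.        ,  1.        ]])}
top {'camera_matrix': array([[531.95599232,   0.        , 331.07088084],
       [  0.        , 531.95599232, 233.39202537],
       [  0.        ,   0.        ,   1.        ]]), 'camera_from_world': array([[ 0.01580752, -0.99987067, -0.00296052,  0.06228516],
       [ 0.98056677,  0.01492313,  0.19561725, -0.58269106],
       [-0.19554777, -0.00599521,  0.98067585, -1.127831  ],
       [ 0.        ,  0.        ,  0.        ,  1.        ]])}
{'t': 0.1, 'joints': array([-1.47737919e+00,  3.13353386e-01,  1.49833219e+00, -3.01668319e-05,
        1.33103046e+00, -2.23415389e-01]), 'qvel': array([-0.00097525, -0.00265096, -0.00021873,  0.00166817,  0.00044922,
       -0.00170665]), 'joint_efforts': array([ 2.03501913e-03, -4.02810681e+01, -2.52643794e+01,  6.95427088e-02,
        3.41735187e-02, -4.62984224e-05]), 'ee_pos': array([ 0.16352319, -0.49867326,  0.25724999]), 'ee_rot': array([-3.10114415e+00, -4.95434368e-01, -6.86649581e-05]), 'ft_force': array([ 0.10324651,  0.95753218, -0.1042249 ]), 'wrist_torque': array([0.01487722, 0.00526225, 0.05982672]), 'finger_force': 0.0, 'grip_width': 0.08817442482183921}
```

View pics/scene0.png

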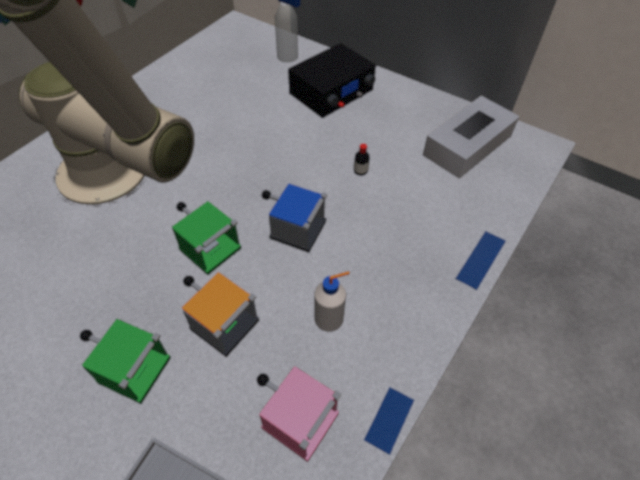

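View pics/top0.png

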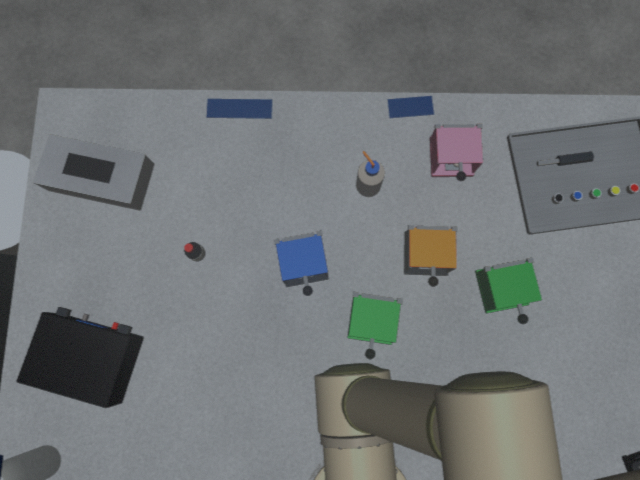

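The scene view shows the orange box at about (220,312) with its knob at (189,281). In the top view the flap is at (432,248) and the knob at (433,281), so its hinge side is away from the robot. The squirt bottle is at (371,173) and a green look-alike at (375,320).

```bash
cat > h.py <<'E'
import numpy as np, cv2
from plant import observe, read_camera, camera_params, robot
def P(n):
    p=camera_params(n); return p["camera_matrix"]@np.diag([1,-1,-1])@p["camera_from_world"][:3]
def tri(a,b):
    X=cv2.triangulatePoints(P("scene"),P("top"),np.float64(a).reshape(2,1),np.float64(b).reshape(2,1)); return (X[:3]/X[3]).ravel()
def proj(n,X):
    q=P(n)@np.append(X,1); return q[:2]/q[2]
def onz(n,uv,z):
    M=P(n); H=np.c_[M[:,0],M[:,1],M[:,2]*z+M[:,3]]; q=np.linalg.solve(H,[*uv,1]); return q[:2]/q[2]
def blob(im,mask,c,r):
    m=np.zeros(mask.shape,np.uint8); m[c[1]-r:c[1]+r,c[0]-r:c[0]+r]=mask[c[1]-r:c[1]+r,c[0]-r:c[0]+r]
    ys,xs=np.nonzero(m); return np.array([xs.mean(),ys.mean()]),len(xs),m
E
python3 - <<'E'
from h import *
k={};f={}
for n,ck,cf in(("scene",(189,281),(220,305)),("top",(433,281),(432,248))):
    im=cv2.cvtColor(cv2.imread(f"pics/{n}0.png"),cv2.COLOR_BGR2RGB).astype(int)
    k[n],a,_=blob(im,im.sum(2)<150,ck,8); print(n,k[n],a)
    org=(im[...,0]>1.5*im[...,2])&(im[...,0]-im[...,2]>60)&(im[...,0]>im[...,1]+25)
    c,a,m=blob(im,org,cf,45); 
    q=cv2.minAreaRect(np.argwhere(m)[:,::-1].astype(np.float32)); 
    hull=cv2.convexHull(np.argwhere(m)[:,::-1].astype(np.int32)); 
    for e in np.arange(1,15,.5):
        ap=cv2.approxPolyDP(hull,e,True)
        if len(ap)==4: break
    f[n]=(c,ap[:,0]); print(c,a,ap[:,0].tolist(),cv2.boxPoints(q).tolist())
K=tri(k["scene"],k["top"]); C=tri(f["scene"][0],f["top"][0]); print("knob",K,"flap",C, C[:2]-K[:2], np.linalg.norm(C-K))
for a in f["top"][1]: print("corner",a,onz("top",a,.091))
for a in f["scene"][1]: print("corner s",a,onz("scene",a,.091))
print("bottle",onz("top",(371,173),.15))
for n,z,uv in(("green",.088,(370,353)),("green",.09,(375,320)),("blue",.088,(307,290)),("green2",.088,(523,318)),("blueflap",.09,(303,258))): print(n,onz("top",uv,z))
E
```

```text
scene [188.07017544 280.64912281] 57
[215.57944366 302.17821782] 2121 [[248, 294], [213, 332], [182, 307], [217, 273]] [[181.4486083984375, 307.571044921875], [220.3729248046875, 267.256591796875], [251.03262329101562, 296.85906982421875], [212.10830688476562, 337.17352294921875]]
top [432.73913043 281.04347826] 23
[432.43183148 248.22293739] 1709 [[455, 267], [411, 266], [410, 230], [454, 231]] [[410.0, 228.0], [455.0, 228.0], [455.0, 267.0], [410.0, 267.0]]
knob [ 0.47288365 -0.14754532  0.09694174] flap [ 0.54425165 -0.14984158  0.09006868] [ 0.07136799 -0.00229626] 0.071734945967791
corner [455 267] [ 0.50583448 -0.19474439]
corner [411 266] [ 0.50653996 -0.1008359 ]
corner [410 230] [ 0.58509694 -0.09973676]
corner [454 231] [ 0.58433284 -0.19491442]
corner s [248 294] [ 0.58077824 -0.10400277]
corner s [213 332] [ 0.58008553 -0.20120055]
corner s [182 307] [ 0.49857803 -0.1964282 ]
corner s [217 273] [ 0.50111892 -0.10236307]
bottle [ 0.69372771 -0.0109863 ]
green [ 0.32357707 -0.0137071 ]
green [ 0.3913591  -0.02395401]
blue [0.4521475  0.12035006]
green2 [ 0.40046618 -0.33500133]
blueflap [0.5204172 0.1305308]
```

```bash
python3 -m handwheel '[{"x":2.6,"y":2.9,"rz":-6.4,"hand":0},{"x":2.6,"y":2.9,"rz":-6.4,"hand":0},{"x":2.6,"y":2.9,"rz":-6.4,"hand":0},{"x":2.6,"y":2.9,"hand":0},{"x":2.6,"y":2.9,"hand":0},{"x":2.6,"y":2.9,"hand":0},{"x":2.6,"y":2.9,"hand":0},{"x":2.6,"y":2.9,"hand":0}]'; python3 -m handwheel '[{"x":2.5,"y":2.9,"hand":0},{"x":2.5,"y":2.9,"hand":0},{"x":2.5,"y":2.9,"hand":0},{"x":2.5,"y":2.9,"hand":0},{"hand":0},{"hand":0}]'
```

```text
invalid input at $[0]: expected keys x, y, z, rx, ry, rz, hand
invalid input at $[0]: expected keys x, y, z, rx, ry, rz, hand
```

All keys are needed in every row.

```bash
python3 -m handwheel '[{"x":2.6,"y":2.9,"z":0,"rx":0,"ry":0,"rz":-6.4,"hand":0},{"x":2.6,"y":2.9,"z":0,"rx":0,"ry":0,"rz":-6.4,"hand":0},{"x":2.6,"y":2.9,"z":0,"rx":0,"ry":0,"rz":-6.4,"hand":0},{"x":2.6,"y":2.9,"z":0,"rx":0,"ry":0,"rz":0,"hand":0},{"x":2.6,"y":2.9,"z":0,"rx":0,"ry":0,"rz":0,"hand":0},{"x":2.6,"y":2.9,"z":0,"rx":0,"ry":0,"rz":0,"hand":0},{"x":2.6,"y":2.9,"z":0,"rx":0,"ry":0,"rz":0,"hand":0},{"x":2.6,"y":2.9,"z":0,"rx":0,"ry":0,"rz":0,"hand":0}]'; python3 -m handwheel '[{"x":2.5,"y":2.9,"z":0,"rx":0,"ry":0,"rz":0,"hand":0},{"x":2.5,"y":2.9,"z":0,"rx":0,"ry":0,"rz":0,"hand":0},{"x":2.5,"y":2.9,"z":0,"rx":0,"ry":0,"rz":0,"hand":0},{"x":2.5,"y":2.9,"z":0,"rx":0,"ry":0,"rz":0,"hand":0},{"x":0,"y":0,"z":0,"rx":0,"ry":0,"rz":0,"hand":0},{"x":0,"y":0,"z":0,"rx":0,"ry":0,"rz":0,"hand":0}]'
```

```text
t: 0.77
ee_pos: [0.3724, -0.2651, 0.2576]
ee_rot: [-3.141, 0.029, 0.0]
ft_force: [-0.2, -0.5, -1.1]
grip_width: 0.0442
finger_force: 0.0
t: 1.27
ee_pos: [0.472, -0.1496, 0.2573]
ee_rot: [-3.141, 0.023, 0.001]
ft_force: [0.5, -1.0, 1.2]
grip_width: 0.0442
finger_force: 0.0
```

```bash
python3 -m handwheel '[{"x":0.1,"y":0.2,"z":-4,"rx":0,"ry":0,"rz":0,"hand":0},{"x":0,"y":0,"z":-4,"rx":0,"ry":0,"rz":0,"hand":0},{"x":0,"y":0,"z":-3,"rx":0,"ry":0,"rz":0,"hand":0},{"x":0,"y":0,"z":-2,"rx":0,"ry":0,"rz":0,"hand":0},{"x":0,"y":0,"z":-2,"rx":0,"ry":0,"rz":0,"hand":0},{"x":0,"y":0,"z":-1.1,"rx":0,"ry":0,"rz":0,"hand":0},{"x":0,"y":0,"z":0,"rx":0,"ry":0,"rz":0,"hand":0},{"x":0,"y":0,"z":0,"rx":0,"ry":0,"rz":0,"hand":0}]'; python3 - <<'E'
from h import *
a=read_camera("scene")[200:380,100:340]; b=read_camera("top")[180:360,340:580]
cv2.imwrite("pics/g1.png",cv2.resize(np.hstack([a,b])[...,::-1],(800,300),interpolation=cv2.INTER_CUBIC))
E
```

```text
t: 1.93
ee_pos: [0.472, -0.1498, 0.0968]
ee_rot: [-3.141, 0.031, 0.001]
ft_force: [0.3, 0.4, 0.1]
grip_width: 0.0445
finger_force: 0.0
```

View pics/g1.png

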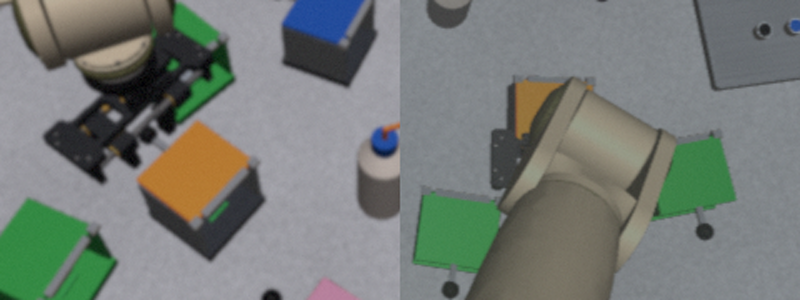

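The crop shows the knob (about 151,137 in the left half) between the fingers, with the flap clear. Closing.

```bash
python3 -m handwheel '[{"x":0,"y":0,"z":0,"rx":0,"ry":0,"rz":0,"hand":-1},{"x":0,"y":0,"z":0,"rx":0,"ry":0,"rz":0,"hand":-1},{"x":0,"y":0,"z":0,"rx":0,"ry":0,"rz":0,"hand":-1},{"x":0,"y":0,"z":0,"rx":0,"ry":0,"rz":0,"hand":-1},{"x":0,"y":0,"z":0,"rx":0,"ry":0,"rz":0,"hand":-1},{"x":0,"y":0,"z":0,"rx":0,"ry":0,"rz":0,"hand":-1}]'
```

```text
t: 2.53
ee_pos: [0.4726, -0.1479, 0.0967]
ee_rot: [-3.14, 0.029, 0.0]
ft_force: [2.0, 6.4, -0.2]
grip_width: 0.0189
finger_force: 29.7
```

```bash
python3 -m handwheel '[{"x":0.1,"y":0,"z":0.72,"rx":0,"ry":0,"rz":0,"hand":-1},{"x":0.1,"y":0,"z":0.72,"rx":0,"ry":0,"rz":0,"hand":-1},{"x":0.3,"y":0,"z":1.12,"rx":0,"ry":0,"rz":0,"hand":-1},{"x":0.39,"y":0,"z":1.12,"rx":0,"ry":0,"rz":0,"hand":-1},{"x":0,"y":0,"z":0,"rx":0,"ry":0,"rz":0,"hand":-1}]'; python3 - <<'E'
from h import *
a=read_camera("scene")[200:380,100:340]
cv2.imwrite("pics/g2.png",cv2.resize(a[...,::-1],(640,480),interpolation=cv2.INTER_CUBIC))
E
```

```text
t: 2.95
ee_pos: [0.4817, -0.148, 0.1352]
ee_rot: [-3.14, 0.028, -0.0]
ft_force: [-2.9, 7.5, 0.8]
grip_width: 0.0194
finger_force: 29.8
```

View pics/g2.png

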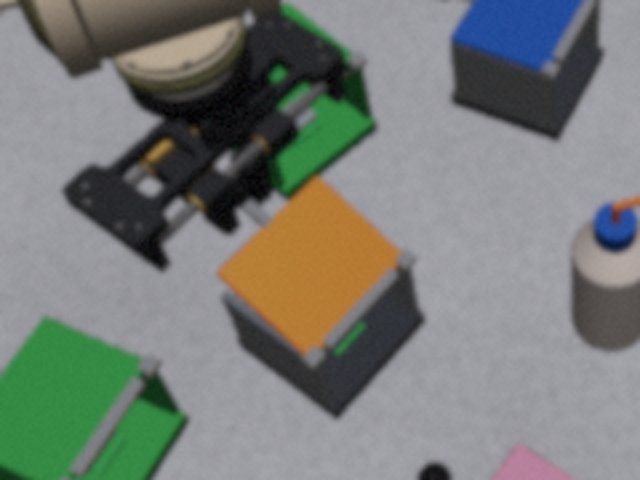

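The flap's front edge has risen and the knob is still held. Continuing the arc.

```bash
python3 -m handwheel '[{"x":0.52,"y":0.1,"z":1.05,"rx":0,"ry":0,"rz":0,"hand":-1},{"x":0.6,"y":0,"z":1.0,"rx":0,"ry":0,"rz":0,"hand":-1},{"x":0.72,"y":0,"z":0.93,"rx":0,"ry":0,"rz":0,"hand":-1},{"x":0.79,"y":0,"z":0.85,"rx":0,"ry":0,"rz":0,"hand":-1},{"x":0.89,"y":0,"z":0.77,"rx":0,"ry":0,"rz":0,"hand":-1},{"x":0.94,"y":0,"z":0.69,"rx":0,"ry":0,"rz":0,"hand":-1},{"x":0,"y":0,"z":0,"rx":0,"ry":0,"rz":0,"hand":-1}]'
```

```text
t: 3.58
ee_pos: [0.5273, -0.1486, 0.1877]
ee_rot: [3.139, -0.028, 0.004]
ft_force: [-1.7, -3.7, 0.7]
grip_width: 0.0194
finger_force: 29.5
```

```bash
python3 -m handwheel '[{"x":1.02,"y":0,"z":0.57,"rx":0,"ry":0,"rz":0,"hand":-1},{"x":1.06,"y":0,"z":0.48,"rx":0,"ry":0,"rz":0,"hand":-1},{"x":1.12,"y":0,"z":0.37,"rx":0,"ry":0,"rz":0,"hand":-1},{"x":1.13,"y":0,"z":0.26,"rx":0,"ry":0,"rz":0,"hand":-1},{"x":0,"y":0,"z":0,"rx":0,"ry":0,"rz":0,"hand":-1}]'
```

```text
t: 4.0
ee_pos: [0.5702, -0.1494, 0.2033]
ee_rot: [3.138, -0.029, 0.001]
ft_force: [0.0, -7.2, 0.2]
grip_width: 0.0193
finger_force: 29.6
```

```bash
python3 -m handwheel '[{"x":1.16,"y":-0.1,"z":0.13,"rx":0,"ry":0,"rz":0,"hand":-1},{"x":1.17,"y":0,"z":0.04,"rx":0,"ry":0,"rz":0,"hand":-1},{"x":1.17,"y":-0.1,"z":-0.1,"rx":0,"ry":0,"rz":0,"hand":-1},{"x":1.15,"y":0,"z":-0.21,"rx":0,"ry":0,"rz":0,"hand":-1},{"x":1.1,"y":0,"z":-0.3,"rx":0,"ry":0,"rz":0,"hand":-1},{"x":0,"y":0,"z":0,"rx":0,"ry":0,"rz":0,"hand":-1},{"x":0,"y":0,"z":0,"rx":0,"ry":0,"rz":0,"hand":0},{"x":0,"y":0,"z":0,"rx":0,"ry":0,"rz":0,"hand":0}]'; python3 -m handwheel '[{"x":0,"y":0,"z":0,"rx":0,"ry":0,"rz":0,"hand":0},{"x":0,"y":0,"z":0,"rx":0,"ry":0,"rz":0,"hand":0},{"x":0,"y":0,"z":2,"rx":0,"ry":0,"rz":0,"hand":0},{"x":0,"y":0,"z":3,"rx":0,"ry":0,"rz":0,"hand":0},{"x":0,"y":0,"z":3,"rx":0,"ry":0,"rz":0,"hand":0},{"x":-4,"y":0,"z":0,"rx":0,"ry":0,"rz":0,"hand":-1},{"x":-4,"y":0,"z":0,"rx":0,"ry":0,"rz":0,"hand":-1},{"x":-4,"y":0,"z":0,"rx":0,"ry":0,"rz":0,"hand":-1}]'
```

```text
t: 4.67
ee_pos: [0.6265, -0.1497, 0.199]
ee_rot: [-3.141, 0.029, 0.0]
ft_force: [-0.1, -0.1, -0.3]
grip_width: 0.0304
finger_force: 0.0
t: 5.33
ee_pos: [0.5053, -0.1495, 0.279]
ee_rot: [3.141, -0.028, 0.002]
ft_force: [0.0, -0.6, 1.1]
grip_width: 0.026
finger_force: 0.0
```

```bash
python3 -m handwheel '[{"x":-2,"y":0,"z":0,"rx":0,"ry":0,"rz":0,"hand":-1},{"x":0,"y":0,"z":0,"rx":0,"ry":0,"rz":0,"hand":-1},{"x":0,"y":0,"z":0,"rx":0,"ry":0,"rz":0,"hand":-1}]'; python3 - <<'E'
from h import *
a=read_camera("scene"); cv2.imwrite("pics/s3.png",a[...,::-1]); b=read_camera("top");cv2.imwrite("pics/t3.png",b[...,::-1])
a=a[160:380,80:370]; b=b[140:360,330:620]
cv2.imwrite("pics/g3.png",cv2.resize(np.hstack([a,b])[...,::-1],(800,303),interpolation=cv2.INTER_CUBIC))
E
```

```text
t: 5.58
ee_pos: [0.4866, -0.1499, 0.2797]
ee_rot: [3.141, -0.03, 0.003]
ft_force: [0.4, 0.4, -0.3]
grip_width: 0.0064
finger_force: 0.0
```

View pics/g3.png

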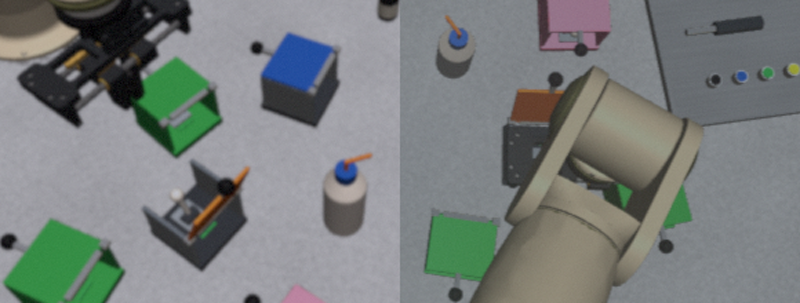

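The flap stands open, leaning back, and the toggle's white ball is visible in the scene half at (177,195), which is about (208,301) in the full image. The bottles are undisturbed. I'll check the ball and knob positions.

```bash
python3 - <<'E'
from h import *
im=cv2.imread("pics/s3.png").astype(int)
m=(im.min(2)>165)
c,a,_=blob(im,m,(208,301),8); print(c,a,onz("scene",c,.0605),"pred",proj("scene",np.array([.512,-.149,.0605])))
print("knob",tri((80+226/1.379,160+186/1.379),(330+(556-400)/1.379,140+79/1.379)))
E
```

```text
[206.30769231 299.82692308] 52 [ 0.50858899 -0.14889667] pred [207.57167546 300.74732153]
knob [ 0.62863756 -0.15140055  0.20016501]
```

```bash
python3 -m handwheel '[{"x":-1.2,"y":0.1,"z":-2,"rx":0,"ry":0,"rz":0,"hand":-1},{"x":0,"y":0,"z":-4,"rx":0,"ry":0,"rz":0,"hand":-1},{"x":0,"y":0,"z":-4,"rx":0,"ry":0,"rz":0,"hand":-1},{"x":0,"y":0,"z":-4,"rx":0,"ry":0,"rz":0,"hand":-1},{"x":0,"y":0,"z":-3,"rx":0,"ry":0,"rz":0,"hand":-1},{"x":0,"y":0,"z":-2.5,"rx":0,"ry":0,"rz":0,"hand":-1},{"x":0,"y":0,"z":-1.5,"rx":0,"ry":0,"rz":0,"hand":-1},{"x":0,"y":0,"z":0,"rx":0,"ry":0,"rz":0,"hand":-1}]'
```

```text
t: 6.35
ee_pos: [0.4742, -0.148, 0.0655]
ee_rot: [-3.138, 0.028, 0.008]
ft_force: [0.1, -0.7, 0.6]
grip_width: 0.0005
finger_force: 0.0
```

```bash
python3 -m handwheel '[{"x":1,"y":0,"z":0,"rx":0,"ry":0,"rz":0,"hand":-1},{"x":1,"y":0,"z":0,"rx":0,"ry":0,"rz":0,"hand":-1},{"x":1,"y":0,"z":0,"rx":0,"ry":0,"rz":0,"hand":-1},{"x":1,"y":0,"z":0,"rx":0,"ry":0,"rz":0,"hand":-1},{"x":0.6,"y":0,"z":0,"rx":0,"ry":0,"rz":0,"hand":-1},{"x":0,"y":0,"z":0,"rx":0,"ry":0,"rz":0,"hand":-1},{"x":0,"y":0,"z":0,"rx":0,"ry":0,"rz":0,"hand":-1}]'
```

```text
t: 6.93
ee_pos: [0.5212, -0.1488, 0.0691]
ee_rot: [3.141, -0.028, 0.001]
ft_force: [0.3, 0.5, 0.5]
grip_width: 0.0006
finger_force: 0.0
```

```bash
python3 -m handwheel '[{"x":0.5,"y":0,"z":0,"rx":0,"ry":0,"rz":0,"hand":-1},{"x":0.4,"y":0,"z":0,"rx":0,"ry":0,"rz":0,"hand":-1},{"x":0,"y":0,"z":0,"rx":0,"ry":0,"rz":0,"hand":-1}]'; python3 -m handwheel '[{"x":0.3,"y":0,"z":0,"rx":0,"ry":0,"rz":0,"hand":-1},{"x":0,"y":0,"z":0,"rx":0,"ry":0,"rz":0,"hand":-1},{"x":0,"y":0,"z":0,"rx":0,"ry":0,"rz":0,"hand":-1}]'
```

```text
t: 7.18
ee_pos: [0.5302, -0.1489, 0.0688]
ee_rot: [-3.141, 0.029, 0.0]
ft_force: [-0.4, 0.5, -0.2]
grip_width: 0.0007
finger_force: 0.1
t: 7.43
ee_pos: [0.5321, -0.1488, 0.0686]
ee_rot: [-3.141, 0.028, 0.004]
ft_force: [-5.1, -0.1, 0.6]
grip_width: 0.0004
finger_force: 2.8
```

```bash
python3 -m handwheel '[{"x":0.2,"y":0,"z":0,"rx":0,"ry":0,"rz":0,"hand":-1},{"x":0,"y":0,"z":0,"rx":0,"ry":0,"rz":0,"hand":-1},{"x":0,"y":0,"z":0,"rx":0,"ry":0,"rz":0,"hand":-1}]'
```

```text
t: 7.68
ee_pos: [0.5325, -0.1488, 0.0684]
ee_rot: [-3.14, 0.028, 0.011]
ft_force: [-15.0, -1.5, 6.3]
grip_width: 0.0005
finger_force: 7.8
```

The force rose to 15 N with no further travel, so the toggle is at its stop. Backing off and looking.

```bash
python3 -m handwheel '[{"x":-1.5,"y":0,"z":0,"rx":0,"ry":0,"rz":0,"hand":-1},{"x":-2,"y":0,"z":0,"rx":0,"ry":0,"rz":0,"hand":-1},{"x":-2.5,"y":0,"z":0,"rx":0,"ry":0,"rz":0,"hand":-1},{"x":0,"y":0,"z":3,"rx":0,"ry":0,"rz":0,"hand":-1},{"x":0,"y":0,"z":4,"rx":0,"ry":0,"rz":0,"hand":-1},{"x":0,"y":0,"z":4,"rx":0,"ry":0,"rz":0,"hand":-1},{"x":0,"y":0,"z":4,"rx":0,"ry":0,"rz":0,"hand":-1},{"x":0,"y":0,"z":4,"rx":0,"ry":0,"rz":0,"hand":-1}]'; python3 -m handwheel '[{"x":0,"y":0,"z":2,"rx":0,"ry":0,"rz":0,"hand":-1},{"x":0,"y":0,"z":0,"rx":0,"ry":0,"rz":0,"hand":0},{"x":0,"y":0,"z":0,"rx":0,"ry":0,"rz":0,"hand":0}]';python3 - <<'E'
from h import *
a=read_camera("scene"); cv2.imwrite("pics/s4.png",a[...,::-1])
cv2.imwrite("pics/g4.png",cv2.resize(a[230:370,130:300][...,::-1],(680,560),interpolation=cv2.INTER_CUBIC))
print(proj("scene",np.array([.550,-.149,.0605])), proj("scene",np.array([.627,-.15,.199])))
E
```

```text
t: 8.35
ee_pos: [0.4746, -0.1487, 0.2613]
ee_rot: [3.141, -0.029, 0.002]
ft_force: [1.0, -0.9, -0.3]
grip_width: 0.0005
finger_force: 0.0
t: 8.6
ee_pos: [0.4751, -0.149, 0.2794]
ee_rot: [3.14, -0.029, 0.003]
ft_force: [0.1, -0.1, 0.0]
grip_width: 0.0116
finger_force: 0.0
[222.28081086 310.7334542 ] [244.73013019 293.90936905]
```

View pics/g4.png

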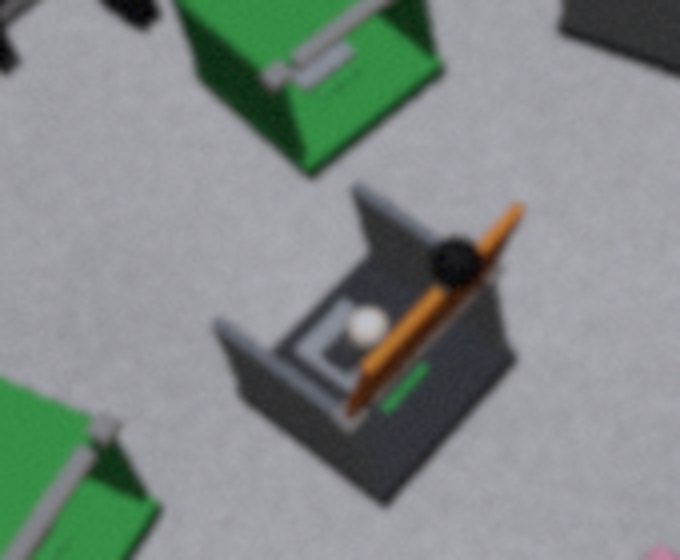

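The toggle ball is now at full-image (222,311), matching the predicted "on" position (222,311). Next I go back over the knob and regrasp it.

```bash
python3 -m handwheel '[{"x":4,"y":0,"z":0,"rx":0,"ry":0,"rz":0,"hand":0},{"x":4,"y":0,"z":0,"rx":0,"ry":0,"rz":0,"hand":0},{"x":4,"y":-0.1,"z":0,"rx":0,"ry":0,"rz":0,"hand":0},{"x":3.2,"y":0,"z":0,"rx":0,"ry":0,"rz":0,"hand":0},{"x":0,"y":0,"z":-3,"rx":0,"ry":0,"rz":0,"hand":0},{"x":0,"y":0,"z":-3,"rx":0,"ry":0,"rz":0,"hand":0},{"x":0,"y":0,"z":-2,"rx":0,"ry":0,"rz":0,"hand":0},{"x":0,"y":0,"z":0,"rx":0,"ry":0,"rz":0,"hand":0}]'; python3 -m handwheel '[{"x":0,"y":0,"z":0,"rx":0,"ry":0,"rz":0,"hand":-1},{"x":0,"y":0,"z":0,"rx":0,"ry":0,"rz":0,"hand":-1},{"x":0,"y":0,"z":0,"rx":0,"ry":0,"rz":0,"hand":-1},{"x":0,"y":0,"z":0,"rx":0,"ry":0,"rz":0,"hand":-1},{"x":0,"y":0,"z":0,"rx":0,"ry":0,"rz":0,"hand":-1},{"x":0,"y":0,"z":0,"rx":0,"ry":0,"rz":0,"hand":-1}]'
```

```text
t: 9.32
ee_pos: [0.625, -0.1491, 0.1921]
ee_rot: [-3.137, 0.029, 0.016]
ft_force: [-0.9, 0.4, -0.2]
grip_width: 0.0442
finger_force: 0.0
t: 9.82
ee_pos: [0.6272, -0.1507, 0.2002]
ee_rot: [3.139, -0.029, 0.004]
ft_force: [0.8, -5.0, 4.7]
grip_width: 0.019
finger_force: 30.0
```

```bash
python3 -m handwheel '[{"x":-1.16,"y":0.05,"z":0.2,"rx":0,"ry":0,"rz":0,"hand":-1},{"x":-1.15,"y":0.05,"z":0.2,"rx":0,"ry":0,"rz":0,"hand":-1},{"x":-1.17,"y":0.05,"z":0.1,"rx":0,"ry":0,"rz":0,"hand":-1},{"x":-1.17,"y":0,"z":-0.03,"rx":0,"ry":0,"rz":0,"hand":-1},{"x":-1.16,"y":0,"z":-0.14,"rx":0,"ry":0,"rz":0,"hand":-1},{"x":-1.14,"y":0,"z":-0.26,"rx":0,"ry":0,"rz":0,"hand":-1},{"x":-1.11,"y":0,"z":-0.37,"rx":0,"ry":0,"rz":0,"hand":-1},{"x":0,"y":0,"z":0,"rx":0,"ry":0,"rz":0,"hand":-1}]'
```

```text
t: 10.48
ee_pos: [0.5451, -0.149, 0.1967]
ee_rot: [3.14, -0.03, 0.001]
ft_force: [-1.9, -4.1, 5.2]
grip_width: 0.0193
finger_force: 29.5
```

```bash
python3 -m handwheel '[{"x":-1.07,"y":0.05,"z":-0.47,"rx":0,"ry":0,"rz":0,"hand":-1},{"x":-1.01,"y":0,"z":-0.58,"rx":0,"ry":0,"rz":0,"hand":-1},{"x":-0.94,"y":0,"z":-0.69,"rx":0,"ry":0,"rz":0,"hand":-1},{"x":-0.89,"y":0,"z":-0.77,"rx":0,"ry":0,"rz":0,"hand":-1},{"x":-0.79,"y":0,"z":-0.85,"rx":0,"ry":0,"rz":0,"hand":-1},{"x":-0.72,"y":0,"z":-0.93,"rx":0,"ry":0,"rz":0,"hand":-1},{"x":-0.6,"y":0,"z":-1.0,"rx":0,"ry":0,"rz":0,"hand":-1},{"x":0,"y":0,"z":0,"rx":0,"ry":0,"rz":0,"hand":-1}]'
```

```text
t: 11.15
ee_pos: [0.4855, -0.1478, 0.1419]
ee_rot: [-3.141, 0.03, 0.001]
ft_force: [1.8, -2.5, -2.3]
grip_width: 0.0189
finger_force: 29.7
```

```bash
python3 -m handwheel '[{"x":-0.42,"y":0,"z":-0.96,"rx":0,"ry":0,"rz":0,"hand":-1},{"x":-0.4,"y":0,"z":-0.96,"rx":0,"ry":0,"rz":0,"hand":-1},{"x":-0.23,"y":0,"z":-0.86,"rx":0,"ry":0,"rz":0,"hand":-1},{"x":-0.16,"y":0,"z":-0.86,"rx":0,"ry":0,"rz":0,"hand":-1},{"x":-0.09,"y":0,"z":-0.7,"rx":0,"ry":0,"rz":0,"hand":-1},{"x":0,"y":0,"z":-0.6,"rx":0,"ry":0,"rz":0,"hand":-1},{"x":0,"y":0,"z":0,"rx":0,"ry":0,"rz":0,"hand":-1},{"x":0,"y":0,"z":0,"rx":0,"ry":0,"rz":0,"hand":-1}]'
```

```text
t: 11.82
ee_pos: [0.4727, -0.1476, 0.0931]
ee_rot: [-3.141, 0.029, 0.003]
ft_force: [-3.6, 2.1, -0.3]
grip_width: 0.0191
finger_force: 29.5
```

```bash
python3 -m handwheel '[{"x":0,"y":0,"z":-0.4,"rx":0,"ry":0,"rz":0,"hand":-1},{"x":0,"y":0,"z":0,"rx":0,"ry":0,"rz":0,"hand":-1},{"x":0,"y":0,"z":0,"rx":0,"ry":0,"rz":0,"hand":-1}]'
```

```text
t: 12.07
ee_pos: [0.4727, -0.1476, 0.0894]
ee_rot: [-3.141, 0.029, 0.002]
ft_force: [-4.7, 2.3, -0.6]
grip_width: 0.0189
finger_force: 29.5
```

```bash
python3 -m handwheel '[{"x":0,"y":0,"z":-0.3,"rx":0,"ry":0,"rz":0,"hand":-1},{"x":0,"y":0,"z":0,"rx":0,"ry":0,"rz":0,"hand":-1},{"x":0,"y":0,"z":0,"rx":0,"ry":0,"rz":0,"hand":-1}]'; python3 -m handwheel '[{"x":0,"y":0,"z":-0.2,"rx":0,"ry":0,"rz":0,"hand":-1},{"x":0,"y":0,"z":0,"rx":0,"ry":0,"rz":0,"hand":-1},{"x":0,"y":0,"z":0,"rx":0,"ry":0,"rz":0,"hand":-1}]'
```

```text
t: 12.32
ee_pos: [0.4727, -0.1477, 0.0865]
ee_rot: [-3.141, 0.029, 0.002]
ft_force: [-4.4, 1.9, 0.0]
grip_width: 0.0189
finger_force: 29.6
t: 12.57
ee_pos: [0.4728, -0.1477, 0.0848]
ee_rot: [-3.141, 0.029, 0.001]
ft_force: [-5.4, 3.0, 2.1]
grip_width: 0.019
finger_force: 29.5
```

```bash
python3 -m handwheel '[{"x":0,"y":0,"z":-0.2,"rx":0,"ry":0,"rz":0,"hand":-1},{"x":0,"y":0,"z":0,"rx":0,"ry":0,"rz":0,"hand":-1},{"x":0,"y":0,"z":0,"rx":0,"ry":0,"rz":0,"hand":-1}]'; python3 -m handwheel '[{"x":0,"y":0,"z":-0.1,"rx":0,"ry":0,"rz":0,"hand":-1},{"x":0,"y":0,"z":0,"rx":0,"ry":0,"rz":0,"hand":-1},{"x":0,"y":0,"z":0,"rx":0,"ry":0,"rz":0,"hand":-1}]'
```

```text
t: 12.82
ee_pos: [0.4732, -0.1477, 0.0835]
ee_rot: [-3.141, 0.028, -0.0]
ft_force: [-6.0, 4.8, 9.3]
grip_width: 0.0187
finger_force: 28.9
t: 13.07
ee_pos: [0.4733, -0.1478, 0.0829]
ee_rot: [3.141, -0.028, 0.001]
ft_force: [-7.4, 4.8, 13.4]
grip_width: 0.0187
finger_force: 28.5
```

The guard is on its cheeks (13 N upward at no travel). Release, retreat and check.

```bash
python3 -m handwheel '[{"x":0,"y":0,"z":0,"rx":0,"ry":0,"rz":0,"hand":0},{"x":0,"y":0,"z":0,"rx":0,"ry":0,"rz":0,"hand":0},{"x":0,"y":0,"z":0,"rx":0,"ry":0,"rz":0,"hand":0},{"x":0,"y":0,"z":0,"rx":0,"ry":0,"rz":0,"hand":0},{"x":0,"y":0,"z":2,"rx":0,"ry":0,"rz":0,"hand":0},{"x":0,"y":0,"z":4,"rx":0,"ry":0,"rz":0,"hand":0},{"x":0,"y":0,"z":4,"rx":0,"ry":0,"rz":0,"hand":0},{"x":0,"y":0,"z":4,"rx":0,"ry":0,"rz":0,"hand":0}]'; python3 -m handwheel '[{"x":-2.4,"y":-3,"z":1,"rx":0,"ry":0,"rz":0,"hand":0},{"x":-2.4,"y":-3,"z":1,"rx":0,"ry":0,"rz":0,"hand":0},{"x":-2.4,"y":-3,"z":1,"rx":0,"ry":0,"rz":0,"hand":0},{"x":-2.4,"y":-3,"z":0,"rx":0,"ry":0,"rz":0,"hand":0},{"x":-2.4,"y":-3,"z":0,"rx":0,"ry":0,"rz":0,"hand":0},{"x":-2.4,"y":-3,"z":0,"rx":0,"ry":0,"rz":0,"hand":0},{"x":0,"y":-3,"z":0,"rx":0,"ry":0,"rz":0,"hand":0},{"x":0,"y":0,"z":0,"rx":0,"ry":0,"rz":0,"hand":0}]'; python3 - <<'E'
from h import *
a=read_camera("scene"); cv2.imwrite("pics/s5.png",a[...,::-1]); b=read_camera("top");cv2.imwrite("pics/t5.png",b[...,::-1])
a=a[160:380,80:370]; b=b[140:360,330:620]
cv2.imwrite("pics/g5.png",cv2.resize(np.hstack([a,b])[...,::-1],(800,303),interpolation=cv2.INTER_CUBIC))
k={}
for n,c in(("scene",(188,284)),("top",(433,283))):
    im=cv2.imread(f"pics/{n[0]}5.png").astype(int); k[n],q,_=blob(im,im.sum(2)<150,c,9); print(n,k[n],q)
print(tri(k["scene"],k["top"]))
E
```

```text
t: 13.73
ee_pos: [0.4728, -0.1478, 0.2233]
ee_rot: [-3.141, 0.029, 0.0]
ft_force: [0.9, -1.2, 0.2]
grip_width: 0.0442
finger_force: 0.0
t: 14.4
ee_pos: [0.3276, -0.3621, 0.2514]
ee_rot: [3.14, -0.036, 0.0]
ft_force: [-0.3, 1.0, -0.6]
grip_width: 0.0441
finger_force: 0.0
scene [188.8490566 282.8490566] 53
top [432.19230769 281.65384615] 26
[ 0.47255724 -0.14771465  0.08888484]
```

View pics/g5.png

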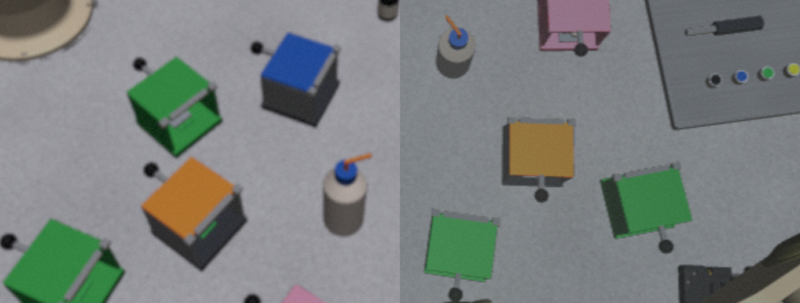

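The guard lies flat: the knob triangulates at z = 0.089 against the expected 0.088. The blue box and both bottles are unmoved, and the arm is clear. Handing in.

```bash
python3 -c "
from plant import robot
print(robot.job_done())"
```

```text
the job is handed in; nothing more can be done
None
```

The orange guard was raised, its toggle pushed to its stop at on, and the guard lowered fully again; the arm never went near the blue box or the bottles, and I handed the job in after about 14.5 s of robot time.

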